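Hold the board clamp open

TASK

I want to slip the chopping board into the wooden spring clamp, but the milk pan stands in the way of the jaw. Slide the pan sideways along the cork mat, level and without lifting it, until it stands inside the mat's other ring, and let go of it; then pull the clamp's jaw towards you by its upright steel tab until the jaw's pointer lines up with the rider on the side rail, and keep holding it there - finish while still gripping the tab against the spring. Do not shift the rider or disturb anything else on the worktop.

Things in the scene. Friction and masses are not known exactly. Their poses are not given: they have to be found in the camera images.
- mat: Fixed cork mat, 150 (x) x 370 (y) x 5 mm thick, with two dark ring lines inlaid in its top, side by side along its y. Origin: centre of its underside, on the worktop. Its -x edge faces the robot.
- ring_left (a point): Centre of the left ring on the mat's top (5 mm above the worktop), 95 mm to the +y side of the mat's centre. The ring line is 136 mm in diameter.
- ring_right (a point): Centre of the right ring on the mat's top, 95 mm to the -y side of the mat's centre; same size.
- pan: Loose steel milk pan, 116 mm across (base 110, rim 120), 70 mm high, about 0.45 kg, on the ring in front of the clamp. Origin: centre of its underside. Its black stick handle points along the pan's own -x, towards the robot: 18 mm wide, 12 mm thick, 60 to 161 mm from the pan's axis, centre line 54 mm above the underside; pinch it across its width from above, 108 mm from the axis.
- clamp: Fixed wooden board clamp behind one end of the mat (it may be the left or the right end). Origin: underside, on the worktop, where the closed jaw meets the fence. Base 102 x 190 x 12 mm, fence 170 mm wide with its top 101 mm above the worktop. The jaw slides along the clamp's -x, towards the robot. A side rail runs along x at y = +83 mm, 26 mm up.
- jaw: Sliding jaw of the clamp, a wooden plate 140 mm wide, 15 mm thick, top 77 mm above the worktop, same axes as the clamp. A spring pulls it shut (towards +x): about 6 N when closed, 120 N/m more as it opens; full travel 70 mm. It starts shut and closes by itself when let go. With the pan in its original place it cannot open to the rider.
- jaw_grip (a point): Grip point on the jaw's upright steel tab, 70 mm above the worktop. The tab is 24 mm wide (y), 12 mm thick (x), its top 88 mm above the worktop; it stands 29 mm clear in front of the jaw plate, joined to it by a 14 mm wide neck 35 to 49 mm above the worktop.
- jaw_pointer (a point): Tip of the pointer, a dark fin 4 mm thick on the +y end of the jaw, 58 mm above the worktop; it moves with the jaw. It is at the mark when its x in the clamp's frame equals that of rider_mark.
- rider_mark (a point): Inner edge of the fin of the rider, 58 mm above the worktop. The rider is a dark steel block 14 x 13 mm with an upright fin 4 mm thick, set on the side rail 32 to 48 mm in front of (-x) the closed jaw's pointer. It stays where it was set unless pushed; axes as the clamp's.
- pepper_mill: Loose wooden pepper mill, 58 mm across, 170 mm high, upright behind the other end of the mat. Origin: centre of its foot. Bystander.
- salt_mill: Loose small salt shaker, 44 mm across, 90 mm high, near the mat's left end. Origin: centre of its foot. Bystander.
- glass_1: Loose drinking glass, 81 mm across, 93 mm high, behind and between clamp and pepper mill. Origin: centre of its foot. Bystander.

How it is judged:
By the outcome, as a careful person would: the job done as asked, in the order asked, and still so for the second after the job is handed in, while the arm keeps its last pose, push and grip.
It also fails if it takes over 61 s, if anything falls off the work surface, if the arm or the gripper's body presses on something with over 40 N, if the wrist force passes 120 N, or if a joint passes its speed limit or range.

ROBOT

A 6-joint arm with a two-finger parallel gripper is mounted at the origin on a cart in front of the work surface, level with it; the furniture and walls round the work are solid. World frame = base frame: x ahead of the robot, y to its left, z up, the work surface at z = 0. Lengths are in m, angles in degrees, forces in N, time in s.
With the tool pointing down it reaches from about 0.3 to 0.75 m from the base axis. Payload 8.5 kg.
Tool frame: the origin (TCP) lies at the very end of the fingers, on their centre line; the grasp point (between the pads) lies 19 mm behind it; z points along the fingers, y is the line along which they close (so a half turn about z gives the same grasp; the last joint's range is limited). The gripper opens to 85 mm and grips with 20 to 120 N. Pads are 22 mm wide; open, the fingers measure 114 mm over their backs; the gripper's body (76 mm by 85 mm) begins 54 mm behind the grasp point. The pads swing forward as they close: fully open they stand 13 mm farther back than shut.
Start: joints at [-77.825, 21.807, 74.336, -0, 83.858, -12.336], TCP at [0.228, -0.5, 0.211] pointing down, gripper open.
Joint ranges: [-178.18, 178.18], [-50.72, 133.34], [12.68, 142.11], [-81.47, 261.47], [9.98, 163.14], [-165.26, 165.26]. Speed limits (degrees/s): [136.94, 136.94, 180, 180, 180, 180].

INTERFACE

Orientations are given as a 3x3 rotation matrix whose columns are the frame's x, y, z axes.
In Python, from rig import env gives the robot as it stands.
- The arm moves only by the tool move_arm, never from a script. Its argument "plan" is a list of rows, each a list of 7 numbers: the turn, a rotation vector about the tool's x, y, z in degrees, then the shift along the tool's x, y, z in cm, then the gripper command: -1 is shut, 1 is fully open, values between are in proportion. In form: [[ax, ay, az, tx, ty, tz, jaw], ...]. A call has 1 to 5 rows; each row is the pose to reach, as a shift and turn from the pose commanded when the call began, along the tool's axes at that moment; what a row does not reach only later rows make up. A row lasts 1/10 s, in which the tool goes at most 50 mm and 8.59 degrees, less where a joint would pass 70% of its speed; a pose out of reach is approached as far as the arm can. A call with a gripper value outside its range is refused whole. The fingers move at their own pace and stop on an object; "squeeze" is the grip in N (left out, the last holds). Time passes only in rows, so rows that repeat a pose let the fingers close. It gives the time, the measured TCP pose, the force, the opening and the grip force at its end, in the units of the state.
- env.observe(): the state, without advancing time (a new reading comes with each control period).
- env.get_image(name): name is "scene" or "top" or "wrist"; returns a dict with "color" (400x640x3 uint8, red, green, blue), "fov_y" (degrees; the focal length in pixels is half the picture's height over the tangent of half this angle, whatever the lens; pixels are square), "cx", "cy" (the principal point, pixels), "R" (3x3) and "t" (3): a world point X has camera coordinates R X + t. Camera axes: x right, y down, z forward; pixel columns grow to the right and rows downward; lengths in m; the calibration is good to about 2 mm. A picture is of the moment at which its call begins. There is no depth.
- env.close_job(): hands the job in; it is judged then, once.
Trained networks look in a picture, given as the dict that the camera call returned (one of the last four; its "shot" number tells which), for a name from the list of things; names that differ only in an ending like _2 or _b are one class to them, and where a whole thing is asked for, a point or a joint stands for the part that bears it (a point fixed in the world has none). Each returns a list of dicts, best first, with "conf" (0 to 1); they miss things now and then, are a little off and sometimes report something else, mostly with a low value. They report only what shows in the picture. A call takes as long as a camera call.
- env.outline_of(target, picture): "mask" (400x640 bool, what is visible of it) and "bbox" ([centre column, centre row, width, height] in pixels, round what is visible of it).
- env.tip_of(target, picture): "pixel" ([column, row] in pixels: a listed point, or the origin of a listed thing).
The state is a dict: "time_s": time; "q": joint angles; "qvel": joint speeds; "joint_efforts": joint torques, N m; "position": TCP position; "tool_rot": TCP orientation; "ft_force": force on the tool from outside, world axes, zero at the start; "wrist_torque": the same for the moment, N m; "grip_width": finger opening in m; "gripper_force": force on a finger pad.
Only numpy, scipy, OpenCV 4.12 (cv2) and the standard library are available. Lean on these libraries where they do the work, as an engineer would, in place of code of your own. Each camera call takes 0.05 s, during which the arm holds its last target. There are 200 camera calls.

## Working session

There is one attempt and no reset: what is moved stays moved. The work goes in short steps, Python scripts to look and compute and a tool call to move; the robot and the scene stay as the last step left them, time stands still between calls to the robot, and variables do not carry over. Pictures are saved under pics/ and viewed, at most 10 in all, crops included, and the job is handed in when it is done.

Besides the shell and the picture viewer there is one more tool, called after "Emit:" as a command line: name --pt "numbers of a row" for each row, then --argument value for the rest. move_arm: Moves the arm, as the interface text tells. Its arguments: {"type":"object","properties":{"plan":{"type":"array"},"squeeze":{"type":"number"}},"required":["plan"]}

```bash
mkdir -p pics; cat > h.py <<'E'
import numpy as np, cv2
from rig import env
def K(p):
    f=200/np.tan(np.radians(p["fov_y"])/2); return f,p["cx"],p["cy"]
def ray(p,px):
    f,cx,cy=K(p); R=np.array(p["R"]);t=np.array(p["t"])
    d=R.T@np.array([(px[0]-cx)/f,(px[1]-cy)/f,1.]); return -R.T@t,d
def atz(p,px,z):
    c,d=ray(p,px); return c+d*(z-c[2])/d[2]
def proj(p,X):
    f,cx,cy=K(p); c=np.array(p["R"])@np.array(X)+np.array(p["t"]); return np.array([f*c[0]/c[2]+cx,f*c[1]/c[2]+cy])
def save(p,n): cv2.imwrite("pics/"+n,cv2.cvtColor(p["color"],cv2.COLOR_RGB2BGR))
Z=dict(mat=0,ring_left=.005,ring_right=.005,pan=.005,clamp=0,jaw_grip=.07,jaw_pointer=.058,rider_mark=.058,pepper_mill=0,salt_mill=0,glass_1=0)
def tips(p,names=Z):
    for n in names:
        for r in env.tip_of(n,p)[:2]:
            print(n,round(r["conf"],2),np.round(r["pixel"],1),np.round(atz(p,r["pixel"],Z[n]),4))
E
python3 - <<'E'
from h import *
for n in ["scene","top"]:
    p=env.get_image(n); save(p,n+"0.png"); print(n,p["fov_y"]); tips(p)
print(env.observe()["time_s"])
E
```

```text
scene 46.36011138934191
mat 0.78 [363.7 255.1] [0.5269 0.2406 0.    ]
ring_right 0.62 [395.3 233. ] [0.5526 0.1477 0.005 ]
ring_right 0.27 [361.5 252.9] [0.5299 0.2443 0.005 ]
pan 0.85 [333.7 275.6] [0.4977 0.3247 0.005 ]
pan 0.42 [293.1 206.2] [0.7356 0.3027 0.005 ]
clamp 0.83 [287.4 237.4] [0.6452 0.3563 0.    ]
jaw_grip 0.85 [297.7 225.9] [0.5904 0.356  0.07  ]
jaw_pointer 0.8 [254.2 232.4] [0.6229 0.4342 0.058 ]
rider_mark 0.61 [263.  244.4] [0.5821 0.4317 0.058 ]
pepper_mill 0.84 [346.9 203.6] [0.6965 0.1837 0.    ]
salt_mill 0.85 [252.6 298.6] [0.5148 0.4817 0.    ]
glass_1 0.67 [293.6 205.7] [0.7432 0.2981 0.    ]
top 44.17959797260198
mat 0.97 [350.2 249.5] [0.5177 0.2388 0.    ]
ring_right 0.68 [391.2 237.7] [0.5467 0.1403 0.005 ]
pan 0.85 [313.4 259.2] [0.4934 0.3271 0.005 ]
pan 0.42 [265.6 207.6] [0.6172 0.4452 0.005 ]
clamp 0.86 [303.3 198.5] [0.6414 0.354  0.    ]
clamp 0.58 [390.1 237.2] [0.5484 0.1423 0.    ]
jaw_grip 0.72 [304.  212.7] [0.5962 0.3484 0.07  ]
jaw_pointer 0.81 [267.7 204.9] [0.6154 0.4338 0.058 ]
rider_mark 0.45 [269.5 222.5] [0.5742 0.4284 0.058 ]
salt_mill 0.75 [247.8 253.6] [0.5055 0.4853 0.    ]
glass_1 0.61 [300.3 200.8] [0.6356 0.3613 0.    ]
glass_1 0.59 [334.8 157.9] [0.7446 0.2775 0.    ]
1.2
```

View pics/scene0.png

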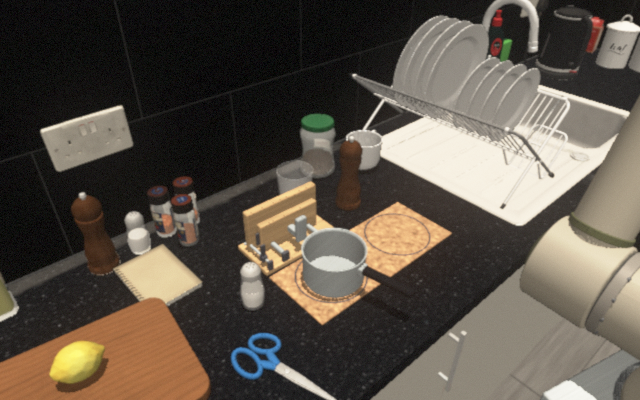

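View pics/top0.png

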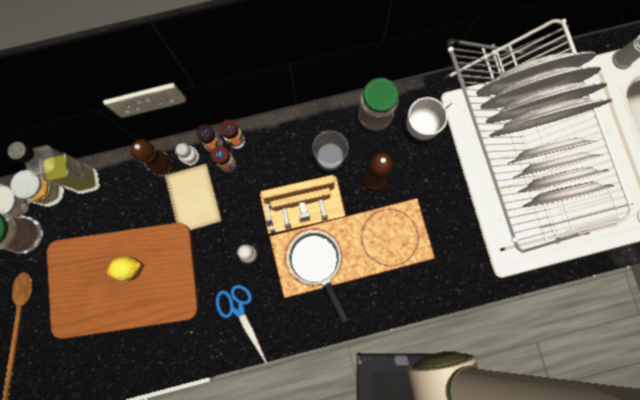

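The top picture shows the pan on the left ring (rim about 314,258), its handle running to about (343,318), and the right ring empty at (390,237). The clamp with its tab (304,212) is behind the pan. Next I measure mat yaw and the handle line.

```bash
cat >> h.py <<'E'
def mask(p,n):
    r=env.outline_of(n,p); return (r[0]["mask"].astype(np.uint8),r[0]["conf"]) if r else (None,0)
def topts(p,m,z):
    ys,xs=np.nonzero(m); return np.array([atz(p,(x,y),z)[:2] for x,y in zip(xs,ys)])
E
python3 - <<'E'
from h import *
for n in ["top","scene"]:
    p=env.get_image(n)
    m,c=mask(p,"mat")
    # mat incl. pan to complete
    P,cp=mask(p,"pan"); 
    a=topts(p,m,.005); print(n,"mat",c,cv2.minAreaRect((a*1000).astype(np.float32)))
    h=topts(p,P,.065)   # handle: points far from the bowl
    k=cv2.morphologyEx(P,cv2.MORPH_OPEN,cv2.getStructuringElement(cv2.MORPH_ELLIPSE,(21,21)))
    # rim circle
    b=topts(p,k,.075); print("bowl at rim z",cv2.minEnclosingCircle((b*1000).astype(np.float32)))
    hm=((P>0)&(cv2.dilate(k,np.ones((5,5)))==0)).astype(np.uint8)
    nn,l,s,_=cv2.connectedComponentsWithStats(hm); i=1+np.argmax(s[1:,4]); g=topts(p,l==i,.062)
    v=cv2.fitLine((g).astype(np.float32),cv2.DIST_L2,0,.01,.01).ravel(); d=v[:2]*np.sign(-v[0])
    t=(g-v[2:])@d; print("handle",cp,s[i],"dir",np.degrees(np.arctan2(-d[1],-d[0])),"ends",v[2:]+d*t.min(),v[2:]+d*t.max())
    for q in ["jaw","clamp"]:
        m,c=mask(p,q); print(q,c,cv2.minAreaRect((topts(p,m,.04)*1000).astype(np.float32)))
E
```

```text
top mat 0.6 ((524.3548583984375, 237.35821533203125), (150.14794921875, 369.55487060546875), 15.22386360168457)
bowl at rim z ((495.94390869140625, 325.5735778808594), 59.599082946777344)
handle 0.97 [323 283  25  40 303] dir 27.059786 ends [0.43811892 0.29715835] [0.35282643 0.25358749]
jaw 0.85 ((614.2815551757812, 357.3099365234375), (63.065399169921875, 146.88287353515625), 14.031458854675293)
clamp 0.92 ((622.9884033203125, 355.8563232421875), (106.29170227050781, 186.19830322265625), 13.823941230773926)
scene mat 0.92 ((524.6798095703125, 237.94607543945312), (151.48974609375, 370.98577880859375), 15.152700424194336)
bowl at rim z ((470.4359130859375, 339.3412780761719), 88.7195053100586)
handle 0.61 [369 268  47  30 517] dir 25.506792 ends [0.43135266 0.29335308] [0.34995613 0.25451708]
jaw 0.72 ((633.28125, 347.3778381347656), (102.9620132446289, 179.35073852539062), 12.236581802368164)
clamp 0.97 ((642.5616455078125, 346.70831298828125), (191.39431762695312, 256.6737365722656), 13.783323287963867)
```

```bash
cat >> h.py <<'E'
from scipy.spatial.transform import Rotation as Ro
def down(yaw):  # tool down, tool y axis along world heading yaw(deg)
    a=np.radians(yaw); y=np.array([np.cos(a),np.sin(a),0]); z=np.array([0,0,-1.]); return np.c_[np.cross(y,z),y,z]
def goto(pos,R):
    o=env.observe(); A=np.array(o["tool_rot"]); 
    best=min((Ro.from_matrix(A.T@Q).as_rotvec(degrees=True) for Q in (R,R@np.diag([-1,-1,1.]))),key=np.linalg.norm)
    print("t",o["time_s"],"turn",np.round(best,2),"shift cm",np.round(A.T@(np.array(pos)-o["position"])*100,2))
E
python3 - <<'E'
from h import *
o=env.observe(); print(np.round(o["tool_rot"],4),o["position"],o["grip_width"])
p=env.get_image("top"); print(atz(p,(500,270),0),atz(p,(450,100),.15),atz(p,(512,240),.1))
goto((.3993,.2777,.14),down(26.5+90))
E
```

```text
[[ 0.9099  0.4149 -0.    ]
 [ 0.4149 -0.9099 -0.    ]
 [-0.      0.     -1.    ]] [ 0.22815474 -0.50041847  0.21133121] 0.08541065035852176
[ 0.4723053  -0.11970715  0.        ] [0.84013339 0.02534482 0.15      ] [ 0.5353393  -0.11459052  0.1       ]
t 1.75 turn [ 0.    0.   -1.99] shift cm [ 47.85 -63.7    7.13]
```

Emit:
move_arm --pt "0 0 0 2.6 -3.2 -0.8 1" --pt "0 0 0 5.2 -6.4 -1.6 1" --pt "0 0 0 7.8 -9.6 -2.4 1" --pt "0 0 0 10.4 -12.8 -3.2 1" --pt "0 0 0 13 -16 -4 1"

```text
time_s: 2.25
position: [0.2802, -0.2993, 0.2517]
tool_rot: [[0.91, 0.414, 0.0], [0.414, -0.91, -0.0], [0.0, 0.0, -1.0]]
ft_force: [0.6, -0.0, 1.0]
grip_width: 0.0853
gripper_force: 0.0
```

Emit:
move_arm --pt "0 0 0 2.6 -3.2 0 1" --pt "0 0 0 5.2 -6.4 0 1" --pt "0 0 0 7.8 -9.6 0 1" --pt "0 0 0 10.4 -12.8 0 1" --pt "0 0 0 13 -16 0 1"

```text
time_s: 2.75
position: [0.332, -0.0998, 0.2516]
tool_rot: [[0.91, 0.414, 0.001], [0.414, -0.91, -0.0], [0.0, 0.001, -1.0]]
ft_force: [1.4, -0.4, 0.4]
grip_width: 0.0857
gripper_force: 0.0
```

Emit:
move_arm --pt "0 0 0 2.6 -3.2 0 1" --pt "0 0 0 5.2 -6.4 0 1" --pt "0 0 0 7.8 -9.6 0 1" --pt "0 0 0 10.4 -12.8 0 1" --pt "0 0 0 13 -16 0 1"

```text
time_s: 3.25
position: [0.3839, 0.1, 0.2516]
tool_rot: [[0.91, 0.415, 0.001], [0.415, -0.91, -0.0], [0.001, 0.0, -1.0]]
ft_force: [0.1, 0.2, 0.2]
grip_width: 0.0852
gripper_force: 0.0
```

```bash
python3 - <<'E'
from h import *
goto((.3993,.2777,.14),down(26.5+90))
E
```

```text
t 3.25 turn [ 0.02 -0.04 -1.98] shift cm [  8.77 -15.54  11.16]
```

Emit:
move_arm --pt "0 0 0 2.2 -3.9 0 1" --pt "0 0 -1 4.4 -7.8 2 1" --pt "0 0 -2 6.6 -11.7 4.5 1" --pt "0 0 -2 8.8 -15.5 7 1" --pt "0 0 -2 8.8 -15.5 9 1"

```text
time_s: 3.75
position: [0.3992, 0.2794, 0.1598]
tool_rot: [[0.893, 0.45, -0.0], [0.45, -0.893, 0.001], [0.0, -0.001, -1.0]]
ft_force: [0.5, -0.8, -0.3]
grip_width: 0.0857
gripper_force: 0.0
```

Emit:
move_arm --pt "0 0 0 0 0 0 1" --pt "0 0 0 0 0 0 1"

```text
time_s: 3.95
position: [0.3998, 0.2754, 0.1619]
tool_rot: [[0.895, 0.446, 0.0], [0.446, -0.895, -0.0], [0.0, 0.0, -1.0]]
ft_force: [0.5, 0.1, -0.3]
grip_width: 0.0854
gripper_force: 0.0
```

```bash
python3 - <<'E'
from h import *
p=env.get_image("wrist"); save(p,"w1.png")
goto((.3993,.2777,.04),down(26.5+90))
for s in (.06,.108,.161): 
    X=[.496-.895*s,.3258-.446*s,.065]; print(s,proj(p,X))
P,cp=mask(p,"pan"); print(cp)
E
```

```text
t 4.0 turn [ 0.01 -0.09 -0.04] shift cm [ 1.000e-02 -2.600e-01  1.225e+01]
0.06 [313.23950387 142.12703921]
0.108 [313.33664149 198.45055791]
0.161 [313.43176314 253.60515471]
0.94
```

View pics/w1.png

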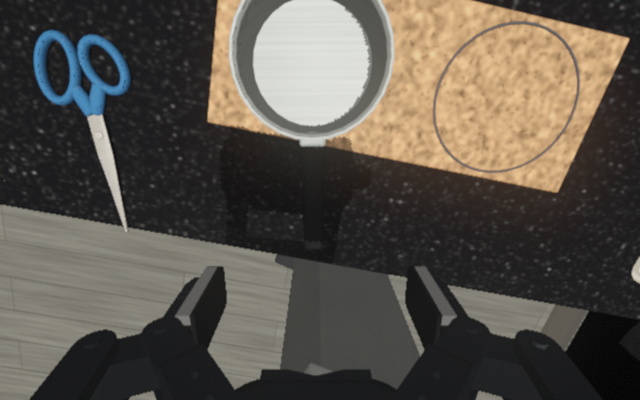

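The wrist view shows the handle running straight down at column 313, as predicted, centred between the fingers. I'm descending and gripping it.

Emit:
move_arm --pt "0 0 0 0 -0.2 3 1" --pt "0 0 0 0 -0.2 6 1" --pt "0 0 0 0 -0.2 9 1" --pt "0 0 0 0 -0.2 11 1" --pt "0 0 0 0 -0.2 12.2 1"

```text
time_s: 4.55
position: [0.3992, 0.2767, 0.0391]
tool_rot: [[0.896, 0.445, 0.0], [0.445, -0.896, 0.0], [0.0, 0.0, -1.0]]
ft_force: [0.2, -0.1, -0.1]
grip_width: 0.0855
gripper_force: 0.0
```

Emit:
move_arm --pt "0 0 0 0 0 0 -0.2" --pt "0 0 0 0 0 0 -0.5" --pt "0 0 0 0 0 0 -0.8" --pt "0 0 0 0 0 0 -1" --pt "0 0 0 0 0 0 -1" --squeeze 50

```text
time_s: 5.05
position: [0.3988, 0.2775, 0.04]
tool_rot: [[0.895, 0.446, 0.001], [0.446, -0.895, 0.0], [0.001, -0.0, -1.0]]
ft_force: [-0.5, 0.5, 4.7]
grip_width: 0.0159
gripper_force: 50.4
```

Emit:
move_arm --pt "0 0 0 0 0 0 -1" --pt "0 0 0 0 0 0 -1" --pt "0 0 0 0 0 0 -1" --pt "0 0 0 0 0 0 -1" --pt "0 0 0 0 0 0 -1"

```text
time_s: 5.55
position: [0.3988, 0.2775, 0.0399]
tool_rot: [[0.895, 0.447, 0.001], [0.447, -0.895, 0.0], [0.001, 0.0, -1.0]]
ft_force: [-1.3, -0.3, 6.0]
grip_width: 0.0159
gripper_force: 50.3
```

```bash
python3 - <<'E'
from h import *
o=env.observe();print(o["grip_width"],o["gripper_force"],o["ft_force"],o["wrist_torque"])
p=env.get_image("wrist")
P,cp=mask(p,"pan")
k=cv2.morphologyEx(P,cv2.MORPH_OPEN,cv2.getStructuringElement(cv2.MORPH_ELLIPSE,(41,41)))
b=topts(p,k,.075); print("bowl at rim z",cv2.minEnclosingCircle((b*1000).astype(np.float32)))
p=env.get_image("top"); tips(p,["pan"])
pos=np.array(o["position"]); goto(pos+[.5494-.496,.146-.3258,0],np.array(o["tool_rot"]))
E
```

```text
0.015922360599010612 50.309354066848755 [-1.29029311 -0.34666456  5.99088035] [-0.14235879  0.28863077  0.04970858]
bowl at rim z ((484.67218017578125, 321.46026611328125), 61.50165939331055)
pan 0.6 [315.9 256. ] [0.5011 0.3212 0.005 ]
t 5.75 turn [-0. -0. -0.] shift cm [-3.25 18.47  0.  ]
```

The vertical force is 6 N, so the grip pushes the handle down slightly. I'll ease up to keep the pan level.

Emit:
move_arm --pt "0 0 0 0 0 -0.05 -1" --pt "0 0 0 0 0 -0.05 -1" --pt "0 0 0 0 0 -0.05 -1"

```text
time_s: 6.05
position: [0.3989, 0.2776, 0.0401]
tool_rot: [[0.895, 0.446, 0.001], [0.446, -0.895, 0.0], [0.001, 0.0, -1.0]]
ft_force: [-0.7, 0.1, 4.9]
grip_width: 0.0159
gripper_force: 50.1
```

Emit:
move_arm --pt "0 0 0 0 0 -0.05 -1" --pt "0 0 0 0 0 -0.05 -1" --pt "0 0 0 0 0 -0.05 -1"

```text
time_s: 6.35
position: [0.399, 0.2776, 0.0403]
tool_rot: [[0.895, 0.446, 0.0], [0.446, -0.895, 0.0], [0.001, -0.0, -1.0]]
ft_force: [1.8, 0.7, -0.0]
grip_width: 0.0161
gripper_force: 49.7
```

```bash
python3 - <<'E'
from h import *
o=env.observe();print(o["ft_force"],o["wrist_torque"],o["position"])
p=env.get_image("wrist"); save(p,"w2.png")
E
```

```text
[ 1.81336731  0.72728117 -0.01803693] [ 0.26374613 -0.25025754  0.13453255] [0.39900037 0.27757796 0.04029843]
```

View pics/w2.png

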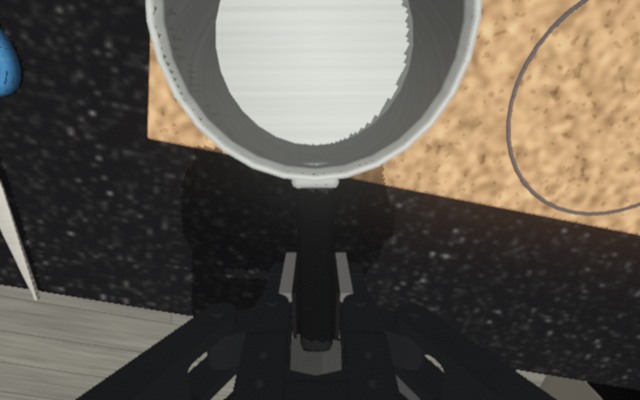

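The handle is well seated between the pads and the vertical force is about 0. Now I slide toward the right ring.

Emit:
move_arm --pt "0 0 0 -0.1 0.6 0 -1" --pt "0 0 0 -0.3 1.7 0 -1" --pt "0 0 0 -0.5 2.9 0 -1" --pt "0 0 0 -0.7 4.1 0 -1" --pt "0 0 0 -0.9 5.3 0 -1"

```text
time_s: 6.9
position: [0.4145, 0.2249, 0.0403]
tool_rot: [[0.895, 0.446, -0.0], [0.446, -0.895, -0.0], [-0.0, -0.0, -1.0]]
ft_force: [0.4, 3.2, 0.9]
grip_width: 0.0157
gripper_force: 49.9
```

Emit:
move_arm --pt "0 0 0 -0.2 1.2 0 -1" --pt "0 0 0 -0.4 2.4 0 -1" --pt "0 0 0 -0.6 3.6 0 -1" --pt "0 0 0 -0.9 4.8 0 -1" --pt "0 0 0 -1.1 6 0 -1"

```text
time_s: 7.4
position: [0.4314, 0.1664, 0.0403]
tool_rot: [[0.895, 0.446, -0.0], [0.446, -0.895, -0.0], [-0.0, -0.0, -1.0]]
ft_force: [-0.6, 2.9, -0.5]
grip_width: 0.0159
gripper_force: 49.8
```

```bash
python3 - <<'E'
from h import *
o=env.observe()
p=env.get_image("wrist"); tips(p,["ring_right","pan"])
p=env.get_image("top"); tips(p,["ring_right","ring_left","pan"])
goto([.3990+.0534,.2776-.1798,o["position"][2]],np.array(o["tool_rot"]))
E
```

```text
pan 0.85 [309.8  48.3] [0.5278 0.2185 0.005 ]
ring_right 0.8 [391.3 235.7] [0.5516 0.14   0.005 ]
ring_left 0.97 [313.7 256.5] [0.4998 0.3264 0.005 ]
pan 0.68 [361.6 247.4] [0.5227 0.2117 0.005 ]
pan 0.63 [313.1 257.1] [0.4984 0.3279 0.005 ]
t 7.75 turn [ 0.03  0.01 -0.  ] shift cm [-1.2   7.16  0.  ]
```

Emit:
move_arm --pt "0 0 0 -0.2 1.2 0 -1" --pt "0 0 0 -0.5 2.8 0 -1" --pt "0 0 0 -0.8 4.6 0 -1" --pt "0 0 0 -1 6.1 0 -1" --pt "0 0 0 -1.2 7.2 0 -1"

```text
time_s: 8.25
position: [0.453, 0.0969, 0.0403]
tool_rot: [[0.895, 0.447, 0.0], [0.447, -0.895, 0.001], [0.0, -0.001, -1.0]]
ft_force: [-1.8, 3.3, 0.6]
grip_width: 0.0155
gripper_force: 49.8
```

Emit:
move_arm --pt "0 0 0 0 0 0 -1" --pt "0 0 0 0 0 0 -1"

```text
time_s: 8.45
position: [0.4528, 0.0973, 0.0403]
tool_rot: [[0.895, 0.446, 0.0], [0.446, -0.895, -0.0], [-0.0, 0.0, -1.0]]
ft_force: [0.8, -1.9, -0.3]
grip_width: 0.0158
gripper_force: 49.6
```

```bash
python3 - <<'E'
from h import *
o=env.observe(); print(o["position"],o["ft_force"])
ps=[env.get_image(n) for n in ("wrist","top","scene")]
for p in ps: tips(p,["ring_left","ring_right","pan"])
p=ps[1]; c=cv2.resize(p["color"][150:320,230:470],None,fx=3,fy=3,interpolation=cv2.INTER_CUBIC); cv2.imwrite("pics/t2.png",c[:,:,::-1])
E
```

```text
[0.4527896 0.0973441 0.0402761] [ 0.77421469 -1.94269576 -0.27745703]
pan 0.68 [315.5  46.2] [0.5517 0.147  0.005 ]
ring_left 0.83 [313.2 257.1] [0.4984 0.3276 0.005 ]
pan 0.86 [389.3 235.6] [0.5518 0.1449 0.005 ]
ring_right 0.18 [399.6 230.9] [0.5545 0.1355 0.005 ]
pan 0.73 [399.3 230.9] [0.5548 0.136  0.005 ]
```

View pics/t2.png

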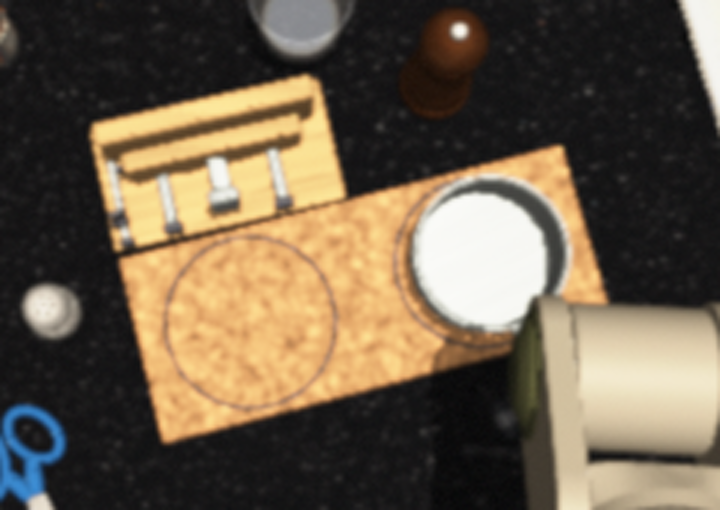

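The crop shows the right ring's line visible left of and below the pan, around crop (395,260), and the pan seemingly near centre. I'll fit the rim before letting go.

```bash
cat >> h.py <<'E'
from scipy.optimize import least_squares
def rimfit(p,rowmax,z=.075,r=.06):
    P,c=mask(p,"pan"); k=cv2.morphologyEx(P,cv2.MORPH_OPEN,cv2.getStructuringElement(cv2.MORPH_ELLIPSE,(15,15)))
    ct=max(cv2.findContours(k,cv2.RETR_EXTERNAL,cv2.CHAIN_APPROX_NONE)[0],key=len)[:,0]
    ct=ct[(ct[:,1]<rowmax)&(ct[:,1]>3)]
    a=np.array([atz(p,q,z)[:2] for q in ct])
    s=least_squares(lambda v:np.hypot(*(a-v[:2]).T)-v[2],[*a.mean(0),r],loss="soft_l1",f_scale=.002)
    return c,len(a),s.x,np.sqrt(2*s.cost/len(a))
E
python3 - <<'E'
from h import *
p=env.get_image("top"); print(rimfit(p,245))
p=env.get_image("scene"); P,c=mask(p,"pan"); ys,xs=np.nonzero(P); print(xs.min(),xs.max(),ys.min(),ys.max()); print(rimfit(p,ys.min()+(ys.max()-ys.min())*.35))
p=env.get_image("wrist"); print(rimfit(p,170))
E
```

```text
(0.79, 95, array([0.54810113, 0.14580274, 0.05994439]), np.float64(0.0009029669879562067))
370 476 190 249
(0.57, 74, array([0.55157913, 0.14540572, 0.05888788]), np.float64(0.0010952798510752712))
(0.58, 373, array([0.55118848, 0.14667959, 0.05883573]), np.float64(0.00022750181404810788))
```

Pan at (0.550, 0.146), within about 1–2 mm of the ring centre. Releasing, rising, and moving to look at the clamp.

Emit:
move_arm --pt "0 0 0 0 0 0 -0.5" --pt "0 0 0 0 0 0 0" --pt "0 0 0 0 0 0 0.5" --pt "0 0 0 0 0 0 1" --pt "0 0 0 0 0 0 1"

```text
time_s: 9.9
position: [0.4527, 0.0976, 0.0403]
tool_rot: [[0.895, 0.446, 0.0], [0.446, -0.895, 0.0], [0.0, 0.0, -1.0]]
ft_force: [-1.0, -0.0, -0.3]
grip_width: 0.0781
gripper_force: 0.0
```

Emit:
move_arm --pt "0 0 0 0 0 -2 1" --pt "0 0 0 0 0 -5.5 1" --pt "0 0 0 0 0 -9.5 1" --pt "0 0 0 0 0 -13.5 1" --pt "0 0 0 0 0 -17 1"

```text
time_s: 10.4
position: [0.4526, 0.0976, 0.2124]
tool_rot: [[0.895, 0.446, 0.001], [0.446, -0.895, -0.0], [0.001, 0.001, -1.0]]
ft_force: [0.0, -1.1, -1.3]
grip_width: 0.0853
gripper_force: 0.0
```

Emit:
move_arm --pt "0 0 2 2.4 -3.6 0 1" --pt "0 0 5 5.1 -7.2 0 1" --pt "0 0 8 7.9 -11 0 1" --pt "0 0 11 10.7 -15 0 1" --pt "0 0 12.5 13.7 -19.2 0 1"

```text
time_s: 10.9
position: [0.4892, 0.3309, 0.2103]
tool_rot: [[0.971, 0.24, 0.0], [0.24, -0.971, -0.0], [-0.0, 0.0, -1.0]]
ft_force: [1.2, -1.1, 0.7]
grip_width: 0.0853
gripper_force: 0.0
```

Emit:
move_arm --pt "0 0 0 0 0 0 1" --pt "0 0 0 0 0 0 1"

```text
time_s: 11.1
position: [0.489, 0.3296, 0.2097]
tool_rot: [[0.97, 0.244, -0.001], [0.244, -0.97, -0.001], [-0.001, 0.0, -1.0]]
ft_force: [-0.1, -0.6, -0.7]
grip_width: 0.0854
gripper_force: 0.0
```

```bash
python3 - <<'E'
from h import *
o=env.observe(); print(o["position"],o["time_s"])
p=env.get_image("wrist"); save(p,"w3.png")
tips(p); m,c=mask(p,"jaw"); print("jaw",c)
p=env.get_image("top"); tips(p); print(rimfit(p,250))
p=env.get_image("scene"); tips(p)
E
```

```text
[0.48896284 0.32955592 0.20968934] 11.1
mat 0.78 [393.8 157.8] [0.5252 0.2437 0.    ]
ring_left 0.93 [316.1 160.6] [0.5005 0.3322 0.005 ]
ring_left 0.71 [478.4 157.2] [0.5506 0.1496 0.005 ]
ring_right 0.3 [323.2  69.3] [0.5979 0.349  0.005 ]
pan 0.64 [476.3 157.3] [0.5499 0.152  0.005 ]
clamp 0.57 [319.5  22.3] [0.6409 0.364  0.    ]
jaw_grip 0.84 [326.   70.4] [0.5928 0.3467 0.07  ]
jaw_pointer 0.68 [230.7  18.1] [0.6141 0.4379 0.058 ]
rider_mark 0.67 [231.1  63.6] [0.5781 0.4317 0.058 ]
pepper_mill 0.66 [502.1  14.4] [0.6938 0.1834 0.    ]
pepper_mill 0.31 [232.   64.1] [0.5792 0.4456 0.    ]
salt_mill 0.96 [189.2 122.8] [0.5064 0.483  0.    ]
jaw 0.87
mat 0.73 [301.8 201.8] [0.6331 0.3576 0.    ]
pan 0.9 [392.9 236.4] [0.5499 0.1362 0.005 ]
pan 0.23 [373.8 177.4] [0.6948 0.1814 0.005 ]
clamp 0.83 [301.  199.7] [0.6383 0.3596 0.    ]
jaw_grip 0.75 [305.8 213.5] [0.5944 0.3442 0.07  ]
jaw_pointer 0.93 [268.4 206.2] [0.6124 0.4321 0.058 ]
rider_mark 0.49 [269.5 221.2] [0.5773 0.4285 0.058 ]
pepper_mill 0.84 [378.6 177.7] [0.6953 0.169  0.    ]
salt_mill 0.54 [249.6 255.5] [0.501  0.4
[... 269 characters left out ...]
.9 275.9] [0.4993 0.3299 0.005 ]
ring_left 0.54 [345.8 204.2] [0.6896 0.1908 0.005 ]
pan 0.87 [397.9 230.7] [0.5567 0.1383 0.005 ]
clamp 0.61 [286.4 239.6] [0.6396 0.3611 0.    ]
jaw_grip 0.77 [296.6 225. ] [0.5939 0.3568 0.07  ]
jaw_pointer 0.64 [256.3 235.2] [0.6131 0.4335 0.058 ]
jaw_pointer 0.5 [253.5 300.4] [0.4579 0.4963 0.058 ]
rider_mark 0.61 [395.8 233. ] [0.5006 0.1884 0.058 ]
rider_mark 0.44 [265.1 248. ] [0.5708 0.4319 0.058 ]
pepper_mill 0.79 [346.4 202. ] [0.7026 0.1816 0.    ]
salt_mill 0.97 [253.6 299.3] [0.5124 0.4807 0.    ]
salt_mill 0.34 [363.4 256.6] [0.5234 0.2434 0.    ]
glass_1 0.59 [291.8 206.8] [0.7411 0.3036 0.    ]
glass_1 0.17 [344.  203.5] [0.6998 0.1896 0.    ]
```

View pics/w3.png

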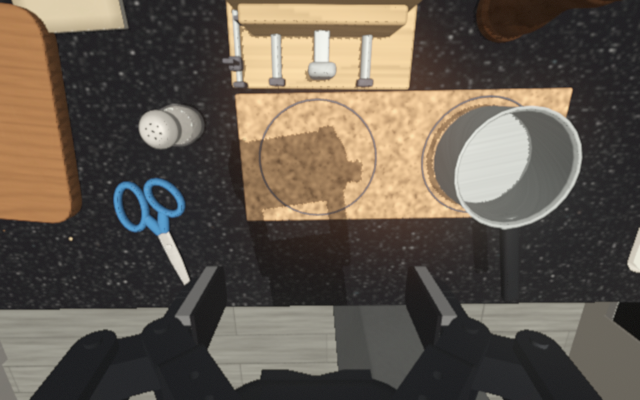

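The wrist picture shows the tab near (321,70), the rider on the left rail near (233,62) and the pointer above it near (233,18). The pan stands in the right ring. Moving over the tab with fingers half closed.

```bash
python3 - <<'E'
from h import *
p=env.get_image("wrist"); print(atz(p,(321,69),.088), atz(p,(240,10),.101)-atz(p,(407,11),.101))
goto((.592,.349,.125),down(104))
E
```

```text
[0.59215342 0.35056818 0.088     ] [-0.0297163   0.12159585  0.        ]
t 13.05 turn [-0.   -0.    0.01] shift cm [10.45  0.55  8.53]
```

Emit:
move_arm --pt "0 0 0 2.5 0.1 1 -0.06" --pt "0 0 0 5.5 0.3 2.5 -0.06" --pt "0 0 0 8.5 0.5 4.5 -0.06" --pt "0 0 0 10.4 0.5 6.5 -0.06" --pt "0 0 0 10.4 0.5 8 -0.06"

```text
time_s: 13.55
position: [0.593, 0.3491, 0.1279]
tool_rot: [[0.97, 0.241, -0.001], [0.241, -0.97, -0.001], [-0.001, 0.0, -1.0]]
ft_force: [-0.9, -0.0, 0.1]
grip_width: 0.0402
gripper_force: 0.0
```

Emit:
move_arm --pt "0 0 0 0 0 0 -0.06" --pt "0 0 0 0 0 0 -0.06"

```text
time_s: 13.75
position: [0.5914, 0.3494, 0.1309]
tool_rot: [[0.97, 0.242, 0.0], [0.242, -0.97, 0.0], [0.0, -0.0, -1.0]]
ft_force: [-1.0, 1.0, -0.2]
grip_width: 0.0403
gripper_force: 0.0
```

```bash
python3 - <<'E'
from h import *
o=env.observe(); print(o["position"],o["grip_width"])
p=env.get_image("wrist"); save(p,"w4.png")
tips(p,["jaw_grip","jaw_pointer","rider_mark"])
for X in ([.592,.35,.088],[.592,.35,.07]): print(proj(p,X))
goto((.592,.3495,.051),down(104))
E
```

```text
[0.59142675 0.34938752 0.13085007] 0.04029678039424283
jaw_grip 0.61 [314.3 214.1] [0.5908 0.3508 0.07  ]
jaw_pointer 0.72 [207.8 151.8] [0.6152 0.4384 0.058 ]
[315.69533491 221.99183759]
[315.67730411 212.92302229]
t 13.95 turn [-0.01 -0.12  0.02] shift cm [0.02 0.01 8.07]
```

View pics/w4.png

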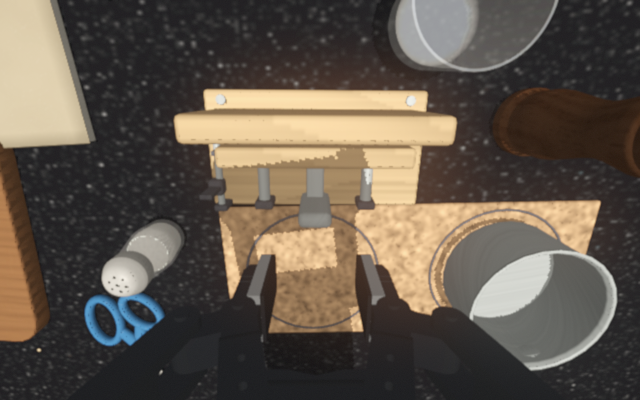

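The tab is at (315,215), matching the prediction and centred between the pads (columns 267–367). Descending and gripping.

Emit:
move_arm --pt "0 0 0 0 0 1.5 -0.06" --pt "0 0 0 0 0 3.5 -0.06" --pt "0 0 0 0 0 5.5 -0.06" --pt "0 0 0 0 0 7 -0.06" --pt "0 0 0 0 0 8 -0.06"

```text
time_s: 14.45
position: [0.5912, 0.3493, 0.0499]
tool_rot: [[0.97, 0.242, -0.0], [0.242, -0.97, -0.0], [-0.0, 0.0, -1.0]]
ft_force: [0.2, 0.1, 0.4]
grip_width: 0.0399
gripper_force: 0.0
```

Emit:
move_arm --pt "0 0 0 0 0 0 -0.06" --pt "0 0 0 0 0 0 -0.3" --pt "0 0 0 0 0 0 -0.6" --pt "0 0 0 0 0 0 -1" --pt "0 0 0 0 0 0 -1" --squeeze 80

```text
time_s: 14.95
position: [0.5918, 0.3502, 0.0519]
tool_rot: [[0.97, 0.242, 0.002], [0.242, -0.97, 0.002], [0.003, -0.001, -1.0]]
ft_force: [-2.3, 3.9, 5.3]
grip_width: 0.0216
gripper_force: 79.3
```

Emit:
move_arm --pt "0 0 0 0 0 0 -1" --pt "0 0 0 0 0 0 -1" --pt "0 0 0 0 0 0 -1"

```text
time_s: 15.25
position: [0.5918, 0.3502, 0.0519]
tool_rot: [[0.97, 0.242, 0.002], [0.242, -0.97, 0.002], [0.003, -0.001, -1.0]]
ft_force: [-2.4, 4.3, 6.4]
grip_width: 0.0218
gripper_force: 79.3
```

```bash
python3 - <<'E'
from h import *
o=env.observe(); print(o["position"],o["grip_width"],o["gripper_force"],o["wrist_torque"])
for n in ("wrist","top","scene"):
    p=env.get_image(n); print(n); tips(p,["jaw_pointer","rider_mark"])
E
```

```text
[0.59181706 0.35016879 0.05192599] 0.021839183595373107 79.34966683387756 [ 0.53288347  0.3350469  -0.05383832]
wrist
jaw_pointer 0.86 [161.1 178.5] [0.6157 0.4375 0.058 ]
rider_mark 0.89 [165.9 244.1] [0.5793 0.4317 0.058 ]
top
scene
rider_mark 0.57 [262.5 245.9] [0.5785 0.4341 0.058 ]
rider_mark 0.4 [256.9 233. ] [0.6188 0.4301 0.058 ]
```

Emit:
move_arm --pt "0 0 0 -0.4 0 0 -1" --pt "0 0 0 -1 0 0 -1" --pt "0 0 0 -1.6 0 0 -1" --pt "0 0 0 -2.2 0 0 -1" --pt "0 0 0 -2.8 0 0 -1"

```text
time_s: 16.2
position: [0.5667, 0.3441, 0.0519]
tool_rot: [[0.97, 0.242, 0.008], [0.242, -0.97, 0.004], [0.008, -0.002, -1.0]]
ft_force: [8.2, 8.5, 0.1]
grip_width: 0.0218
gripper_force: 78.7
```

Emit:
move_arm --pt "0 0 0 0 0 0 -1" --pt "0 0 0 0 0 0 -1"

```text
time_s: 16.4
position: [0.5667, 0.3441, 0.0519]
tool_rot: [[0.97, 0.242, 0.007], [0.242, -0.97, 0.004], [0.008, -0.002, -1.0]]
ft_force: [7.6, 7.5, 0.7]
grip_width: 0.022
gripper_force: 78.8
```

```bash
cat >> h.py <<'E'
def gap(n="wrist",k=3):
    x=np.array([np.cos(np.radians(14)),np.sin(np.radians(14))])
    for _ in range(k):
        p=env.get_image(n); a=env.tip_of("jaw_pointer",p); b=env.tip_of("rider_mark",p)
        for u in a[:1]:
            for v in b[:1]:
                A=atz(p,u["pixel"],.058)[:2];B=atz(p,v["pixel"],.058)[:2]
                print(n,round(u["conf"],2),round(v["conf"],2),np.round(u["pixel"],1),np.round(v["pixel"],1),"gap mm",round((A-B)@x*1e3,1),"P",np.round(A,4),"R",np.round(B,4))
    return p
E
python3 - <<'E'
from h import *
o=env.observe(); print(o["position"],o["ft_force"],o["tool_rot"][2], np.dot(np.array(o["position"])-[.5918,.3502,.0519],[.970,.242,0]))
p=gap(); gap("scene",1)
c=cv2.resize(p["color"][120:320,90:290],None,fx=3,fy=3,interpolation=cv2.INTER_CUBIC); cv2.imwrite("pics/w5.png",c[:,:,::-1])
E
```

```text
[0.56665613 0.34405919 0.05193927] [7.57549145 7.48341849 0.67904896] [ 0.00786601 -0.00203615 -0.99996699] -0.025875633569458507
wrist 0.76 0.7 [161.9 184.2] [160.4 196.6] gap mm 6.6 P [0.5877 0.4309] R [0.5808 0.431 ]
wrist 0.8 0.89 [162. 182.] [162.3 198.7] gap mm 8.9 P [0.5889 0.431 ] R [0.5799 0.43  ]
scene 0.93 0.48 [263.1 240.8] [296.6 206.6] gap mm -45.3 P [0.5918 0.4278] R [0.6641 0.3252]
```

View pics/w5.png

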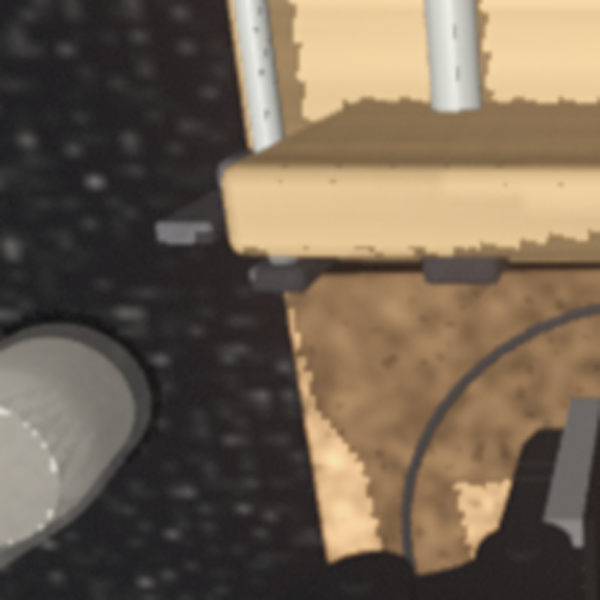

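The crop shows the rider fin at about crop (185,230) and the pointer's dark fin at about (228,168), still roughly 8–10 mm behind it. I'll pull 6 mm more.

Emit:
move_arm --pt "0 0 0 -0.2 0 0 -1" --pt "0 0 0 -0.4 0 0 -1" --pt "0 0 0 -0.6 0 0 -1" --pt "0 0 0 -0.6 0 0 -1" --pt "0 0 0 -0.6 0 0 -1"

```text
time_s: 17.5
position: [0.5612, 0.3427, 0.0519]
tool_rot: [[0.97, 0.242, 0.008], [0.242, -0.97, 0.004], [0.008, -0.002, -1.0]]
ft_force: [7.9, 8.5, 0.3]
grip_width: 0.022
gripper_force: 78.7
```

```bash
python3 - <<'E'
from h import *
o=env.observe(); print(o["position"],o["ft_force"],o["tool_rot"][2], np.dot(np.array(o["position"])-[.5918,.3502,.0519],[.970,.242,0]))
p=gap(); q=gap("scene",2);gap("top",1)
a=cv2.resize(p["color"][150:230,110:210],None,fx=6,fy=6,interpolation=cv2.INTER_CUBIC)
cv2.imwrite("pics/w6.png",a[:,:,::-1])
E
```

```text
[0.56115218 0.34271945 0.05194715] [7.87231636 8.45429758 0.27724281] [ 0.00845473 -0.00219719 -0.99996184] -0.0315386776068911
wrist 0.91 0.79 [162.8 182.5] [158.8 187.6] gap mm 2.7 P [0.583  0.4292] R [0.5798 0.4309]
wrist 0.93 0.75 [164.6 179.4] [158.6 188.2] gap mm 4.7 P [0.5849 0.4284] R [0.5795 0.431 ]
wrist 0.88 0.62 [163.2 180.3] [161.5 188.5] gap mm 4.3 P [0.5843 0.4291] R [0.5797 0.4295]
scene 0.85 0.51 [266.6 240.6] [365.9 256.9] gap mm 153.6 P [0.5894 0.4216] R [0.4674 0.2762]
scene 0.92 0.53 [264.9 239.1] [294.2 205.6] gap mm -49.5 P [0.5949 0.4229] R [0.6695 0.3282]
```

View pics/w6.png

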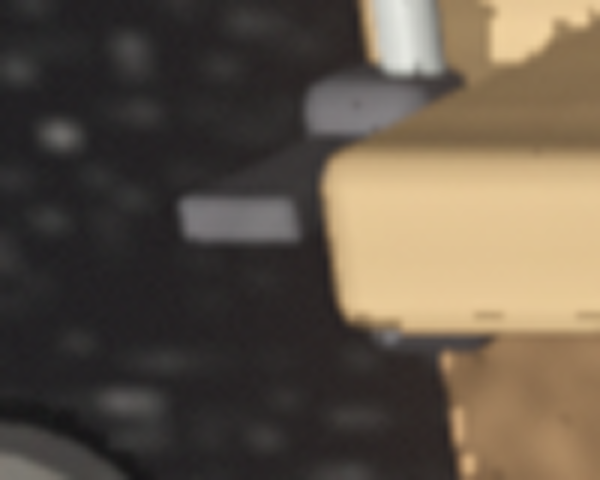

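The crop shows the rider's fin at crop (240,220) beside the jaw's end. The pointer is dark and mostly hidden by the jaw edge. I'll cross-check with the plate geometry and a contrast-stretched view.

```bash
python3 - <<'E'
from h import *
p=env.get_image("wrist"); x=np.array([.970,.242]);y=np.array([-.242,.970])
c,_=ray(p,(0,0)); print("cam",c, "s",c[:2]@x)
def s(px,z): A=atz(p,px,z)[:2]; return round(A@x*1e3,1),round(A@y*1e3,1)
print("plate back/front z77",s((175,175.2),.077),s((175,204),.077), "leftend",s((164.5,180),.077))
for z in (.058,.063,.068): print("fin",z,s((150,183),z),s((150,190),z),"inner",s((160,186.5),z))
a=p["color"][150:230,120:200].astype(np.float32); a=np.clip((a-10)*4,0,255).astype(np.uint8)
q=env.get_image("scene")["color"][215:265,240:300]; q=cv2.resize(np.clip(q.astype(float)*1.5,0,255).astype(np.uint8),(480,400),interpolation=cv2.INTER_CUBIC)
a=cv2.resize(a,(400,400),interpolation=cv2.INTER_CUBIC)
cv2.imwrite("pics/w7.png",np.hstack([a[:,:320],q])[:,:,::-1])
E
```

```text
cam [0.64167201 0.36311639 0.21461211] s 0.7102960184009034
plate back/front z77 (np.float64(677.7), np.float64(259.8)) (np.float64(664.2), np.float64(261.7)) leftend (np.float64(675.5), np.float64(264.8))
fin 0.058 (np.float64(669.2), np.float64(281.8)) (np.float64(665.4), np.float64(282.4)) inner (np.float64(667.3), np.float64(277.0))
fin 0.063 (np.float64(670.5), np.float64(279.1)) (np.float64(666.9), np.float64(279.7)) inner (np.float64(668.7), np.float64(274.4))
fin 0.068 (np.float64(671.8), np.float64(276.4)) (np.float64(668.3), np.float64(277.0)) inner (np.float64(670.1), np.float64(271.9))
```

View pics/w7.png

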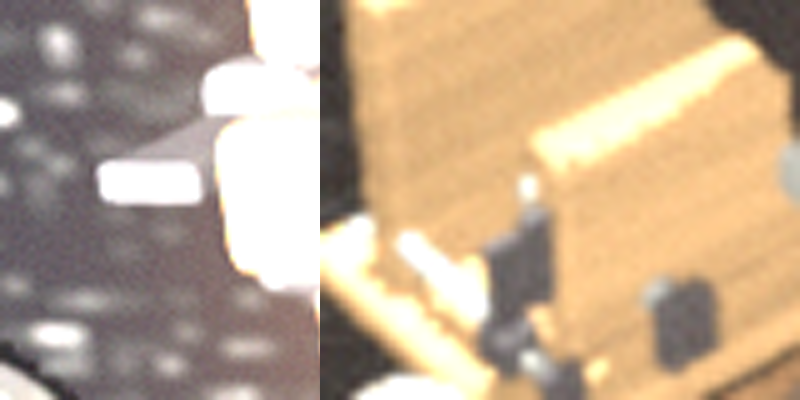

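Plate centre (s = 671 mm along the clamp axis), the kinematics and the network all put the pointer about 3.8 mm short of the fin centre (667). I'll pull 4 mm more.

Emit:
move_arm --pt "0 0 0 -0.2 0 0 -1" --pt "0 0 0 -0.4 0 0 -1" --pt "0 0 0 -0.4 0 0 -1" --pt "0 0 0 -0.4 0 0 -1" --pt "0 0 0 -0.4 0 0 -1"

```text
time_s: 19.0
position: [0.5574, 0.3418, 0.052]
tool_rot: [[0.97, 0.242, 0.008], [0.242, -0.97, 0.004], [0.009, -0.002, -1.0]]
ft_force: [8.2, 8.8, 1.2]
grip_width: 0.0217
gripper_force: 78.7
```

```bash
python3 - <<'E'
from h import *
o=env.observe(); print(o["position"],o["ft_force"], np.dot(np.array(o["position"])-[.5918,.3502,.0519],[.970,.242,0]))
p=gap("wrist",5)
x=np.array([.970,.242])
g=cv2.cvtColor(p["color"],cv2.COLOR_RGB2GRAY).astype(int)
print("fin col",[(r,int(g[r,145:157].mean())) for r in range(165,200)])
b=p["color"][:,:,0].astype(int)-p["color"][:,:,2]
print("plate col",[(r,int(g[r,174:182].mean())) for r in range(168,212)])
q=env.get_image("top"); tips(q,["pan"]); print(rimfit(q,250))
E
```

```text
[0.55739344 0.34181361 0.05195326] [8.19461889 8.77443531 1.2070183 ] -0.0354038645837651
wrist 0.66 0.88 [162.8 181.1] [158.3 181. ] gap mm -0.1 P [0.58   0.4283] R [0.5795 0.4306]
wrist 0.85 0.84 [161.6 182.2] [161.3 182. ] gap mm -0.1 P [0.5793 0.4289] R [0.5794 0.429 ]
wrist 0.9 0.7 [163.  180.7] [160.6 184.3] gap mm 1.9 P [0.5803 0.4283] R [0.578  0.4293]
wrist 0.84 0.69 [163.2 181.1] [560.5 283.8] gap mm 59.9 P [0.5801 0.4281] R [0.5745 0.2031]
wrist 0.86 0.97 [162.3 179.2] [159.3 180.3] gap mm 0.6 P [0.581  0.4287] R [0.58   0.4301]
fin col [(165, 44), (166, 45), (167, 44), (168, 43), (169, 43), (170, 45), (171, 49), (172, 53), (173, 54), (174, 57), (175, 74), (176, 102), (177, 117), (178, 120), (179, 119), (180, 118), (181, 114), (182, 92), (183, 60), (184, 44), (185, 41), (186, 40), (187, 38), (188, 39), (189, 39), (190, 40), (191, 40), (192, 40), (193, 39), (194, 38), (195, 37), (196, 38), (197, 37), (198, 37), (199, 37)]
plate col [(168, 77), (169, 87), (170, 97), (171, 102), (172, 101), (173, 103), (174, 118), (175, 141), (176, 162), (177, 176), (178, 185), (179, 190), (180, 196), (181, 201), (182, 203), (183, 203), (184, 203), (185, 202), (186, 201), (187, 201), (188, 200), (189, 199), (190, 199), (191, 198), (192, 198), (193, 198), (194, 199), (195, 200), (196, 201), (197, 201), (198, 203), (199, 203), (200, 204), (201, 201), (202, 192), (203, 177), (204, 151), (205, 97), (206, 50), (207, 41), (208, 41), (209, 42), (210, 42), (211, 42)]
pan 0.71 [388.9 237.5] [0.5472 0.1459 0.005 ]
(0.88, 106, array([0.54925847, 0.14648193, 0.06006694]), np.float64(0.0009574495897343714))
```

Gap is about 0.5 mm, the rider hasn't moved, the pan is in the ring, and the tab is held. Handing in.

```bash
python3 -c "
from rig import env
print(env.close_job())"
```

```text
the job is handed in; nothing more can be done
None
```

I slid the pan into the right ring and let go, within about 1 mm of its centre. The jaw is pulled to the rider, about 0.5 mm off by the wrist camera, and the gripper still holds the tab at about 79 N; the job is handed in.

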